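# Check a glass tile in the strain viewer, holding the lamp on

## Task

Check the flat glass tile in the strain viewer: take it off the black graphite block, set it down without dropping it on a short thin edge in the slot before the viewer's window and let go, so that it stands upright by itself. Then turn the lamp dial clockwise, seen from above, by the post on its lever, against its return spring, past two clicks to the third, short of the end stop, and hold it there: it springs back if let go, so the program finishes while still holding it. Leave the other loose things where they are.

Things in the scene. Friction and masses are not known exactly. Their poses are not given: they have to be found in the camera images.
- strain_viewer: Strain viewer (polariscope) for glass, fixed, facing the bench's left: grey case 150 (x) x 180 (y) mm, deck 75 mm above the worktop. On it a grey lamp house 46 x 90 x 125 mm (top at 200 mm; front face with white window at x +22, middle at y +40 mm), the slot block before it, the lamp dial beside that. Origin: centre of the underside; x points to its back (the window looks to -x), y to its left.
- slot_floor (a point): Middle of the slot's floor, at x -8, y +40 mm of the viewer, 78 mm above the worktop; axes as the viewer's. The slot runs along y, parallel to the window, 30 mm in front of it: 12.5 mm wide (x), 72 long, 18 deep, mouth flared by 5 mm all round, in an aluminium block 44 (x) x 90 mm whose top is 96 mm above the worktop.
- glass_tile: Flat tile of green glass, 84 (x) x 60 (y) x 10 mm (z), 0.13 kg. It starts flat on the graphite block, underside 22 mm above the worktop, overhanging the block by about 5 mm at the long sides and 7 mm at the short ends. Either short edge may be the lower one. Origin: centre of its underside as it lies.
- tile_center (a point): Middle of the glass tile; x along its 84 mm length, y along the 60 mm width, z across the 10 mm thickness. Standing in the slot it is 42 mm above the slot's floor; the tile can lean about 0.15 rad in the slot.
- marver: Black graphite block 50 (x) x 70 (y) x 22 mm, loose, 0.13 kg, under the tile at the start, its 70 mm length along the tile's length. Origin: centre of its underside.
- lamp_dial (a joint): Lamp dial, rad: 0 at rest, grows clockwise from above; end stop 1.5. Sprung humps at 0.2, 0.6, 1.0; click positions 0.4, 0.8 and third 1.2 (one, two, three black dots on the deck). Return spring 0.15 N m at rest to 0.33 at the third click, plus up to 0.1 at the humps (3 to 9 N at the post); let go, it turns back to 0 from anywhere.
- dial_axis (a point): On the dial's vertical axis, at x -12, y -47 mm of the viewer, 109 mm above the worktop; axes as the viewer's. The dial is a black disc of 52 mm diameter with a steel lever, lever top 97 mm above the worktop.
- dial_post (a point): Upright round black post at the end of the dial's lever, 14 mm diameter (16 at its top), 36 mm tall, 42 mm from the dial's axis, its top 133 mm above the worktop. The point is its middle, 115 mm above the worktop. Its x axis points from the dial's axis to the post: 0.6 rad counter-clockwise from the viewer's -x at rest, 0.6 rad clockwise from it at the third click.
- viewing_filter: Bystander: round hand-held filter, 72 mm across in a steel rim, with a wooden handle 75 mm long, lying flat, 16 mm high. Origin: centre of the disc's underside.
- carton: Bystander: small cardboard carton 51 x 70 x 45 mm.
- blue_jar: Bystander: jar with a blue lid, 48 mm across, 63 mm high.
- green_jar: Bystander: jar with a green lid, 48 mm across, 63 mm high.
- glass_jug: Bystander: miniature blown-glass jug with handle and spout, 86 mm high.
- glass_swan: Bystander: miniature blown-glass swan, 83 mm high.
Things that resemble listed ones, but are neither listed nor needed, are in the scene too. There is more than one size of the glass_tile; the job needs the larger.

How it is judged:
By the outcome, as a careful person would: the job done as asked, in the order asked, and still so for the second after the job is handed in, while the arm keeps its last pose, push and grip.
It also fails if it takes over 72 s, if anything falls off the work surface, if the arm or the gripper's body presses on something with over 40 N, if the wrist force passes 120 N, or if a joint passes its speed limit or range.

## Robot

A 6-joint arm with a two-finger parallel gripper is mounted at the origin on a cart in front of the work surface, level with it; the furniture and walls round the work are solid. World frame = base frame: x ahead of the robot, y to its left, z up, the work surface at z = 0. Lengths are in m, angles in rad, forces in N, time in s.
With the tool pointing down it reaches from about 0.375 to 0.75 m from the base axis. Payload 9 kg.
Tool frame: the origin (TCP) lies on the centre line of the jaws, within the pads' length; the fingertips stand 17 mm ahead of it and the grasp point (between the pads) lies 2 mm behind it; z points along the fingers, y is the direction in which the jaws open and shut (so a half turn about z gives the same grasp; the last joint's range is limited). The gripper opens to 85 mm and grips with 20 to 120 N. Pads are 22 mm wide; open, the fingers measure 114 mm over their backs; the gripper's body (76 mm by 85 mm) begins 54 mm behind the grasp point. The pads swing forward as they close: fully open they stand 13 mm farther back than shut.
Start: joints at [1.074, 0.104, 0.097, 1.564, 0, 1.353], TCP at [0.165, 0.577, 0.248] pointing down, gripper open.
Joint ranges: [-2.99, 2.99], [-0.84, 1.86], [-1.1, 1.16], [-1.84, 2.11], [-1.51, 1.56], [-3.14, 3.14]. Speed limits (rad/s): [2.22, 2.22, 2.57, 3.14, 3.14, 3.14].

## Interface

Orientations are given as a 3x3 rotation matrix whose columns are the frame's x, y, z axes.
In Python, from plant import env, imaging gives the robot as it stands.
- The arm moves only by the shell command python3 -m jog 'ROWS' [OPENING] [FORCE]. ROWS is a JSON object of lists of equal length, an entry for each row: "translation": the shift along the tool's x, y, z in units of 30 mm (1.0 is 30 mm), a list of three; "angular": the turn, a rotation vector about the tool's x, y, z in units of 6 degrees (1.0 is 6 degrees), a list of three. In form: {"translation": [[tx, ty, tz], ...], "angular": [[wx, wy, wz], ...]}. A call has 1 to 8 rows; each row is the pose to reach, as a shift and turn from the pose commanded when the call began, along the tool's axes at that moment; what a row does not reach only later rows make up. A row lasts 1/10 s, in which the tool goes at most 50 mm and 8.59 degrees, less where a joint would pass 70% of its speed; a pose out of reach is approached as far as the arm can. A call with a gripper value outside its range is refused whole. OPENING is the finger opening in mm, from 0 to 85.4, set as the call begins (- or left out, the last holds). The fingers move at their own pace and stop on an object; FORCE is the grip in N (left out, the last holds). Time passes only in rows, so rows that repeat a pose let the fingers close. It gives the time, the measured TCP pose, the force and the opening at its end, in the units of the state.
- env.get_obs(): the state, without advancing time (a new reading comes with each control period).
- imaging.grab_frame(name): name is "side" or "top"; returns a dict with "img" (384x512x3 uint8, red, green, blue), "fx", "fy", "cx", "cy" (pixels), "world_from_camera" (4x4, takes a point from camera to world coordinates). Camera axes: x right, y up, looking along -z (the intrinsics and any distortion apply to the point x, -y, -z); pixel columns grow to the right and rows downward; lengths in m; the calibration is good to about 2 mm. A picture is of the moment at which its call begins. There is no depth.
- env.close_job(): hands the job in, once; it reports no verdict.
Trained networks look in a picture, given as the dict that the camera call returned (one of the last four; its "shot" number tells which), for a name from the list of things; names that differ only in an ending like _2 or _b are one class to them, and where a whole thing is asked for, a point or a joint stands for the part that bears it (a point fixed in the world has none). Each returns a list of dicts, best first, with "score" (0 to 1); they miss things now and then, are a little off and sometimes report something else, mostly with a low value. They report only what shows in the picture. A call takes as long as a camera call. They do not tell look-alikes from the thing itself.
- imaging.look_for(picture, target): "xyz" ([x, y, z] in m, in world coordinates, good to about 4 mm: the middle of the surface that is visible of it).
- imaging.silhouettes(picture, target): "mask" (384x512 bool, what is visible of it).
The state is a dict: "time": time; "joints": joint angles; "joint_vel": joint speeds; "tau": joint torques, N m; "tool_pos": TCP position; "orientation": TCP orientation; "ft_force": force on the tool from outside, world axes, zero at the start; "torque": the same for the moment, N m; "opening": opening from 0.0 (shut) to 1.0 (fully open).
Only numpy, scipy, OpenCV 4.12 (cv2) and the standard library are available. Lean on these libraries where they do the work, as an engineer would, in place of code of your own. Each camera call takes 0.05 s, during which the arm holds its last target. There are 200 camera calls.

## Working session

There is one attempt and no reset: what is moved stays moved. The work goes in short steps, Python scripts to look and compute and a shell command to move; the robot and the scene stay as the last step left them, time stands still between calls to the robot, and variables do not carry over. Pictures are saved under pics/ and viewed, about 8 in all and at most 12, crops included, and the job is handed in when it is done.

```bash
ls; mkdir -p pics; python3 - <<'E'
from plant import env, imaging
import cv2,numpy as np
for n in ["top","side"]:
    p=imaging.grab_frame(n); cv2.imwrite(f"pics/{n}0.png",p["img"][:,:,::-1])
    print(n,p["fx"],p["fy"],p["cx"],p["cy"],[k for k in p if k!="img"]);print(np.round(p["world_from_camera"],3))
    for t in ["strain_viewer","glass_tile","marver","dial_post"]:
        for d in imaging.look_for(p,t)[:4]: print(t,np.round(d["xyz"],3),round(d["score"],2))
o=env.get_obs();print(o["tool_pos"],o["orientation"],o["time"],o["opening"],o["ft_force"])
a=cv2.imread("pics/top0.png")
cv2.imwrite("pics/t0.png",cv2.resize(a,(800,600)))
a=cv2.imread("pics/side0.png")
cv2.imwrite("pics/s0.png",cv2.resize(a,(800,600)))
E
```

```text
pics
top 390.6824414472254 390.6824414472254 253.5161539980255 190.94908985927094 ['fx', 'fy', 'cx', 'cy', 'world_from_camera', 'shot']
[[-0.006  0.997 -0.081  0.407]
 [-1.    -0.004  0.024  0.326]
 [ 0.024  0.081  0.996  0.955]
 [ 0.     0.     0.     1.   ]]
strain_viewer [0.54  0.096 0.073] 0.76
glass_tile [0.527 0.269 0.006] 0.9
glass_tile [0.488 0.4   0.03 ] 0.6
marver [0.481 0.116 0.092] 0.32
dial_post [0.477 0.112 0.097] 0.56
side 464.5737887701317 464.5737887701317 250.9276744046501 190.76485138563928 ['fx', 'fy', 'cx', 'cy', 'world_from_camera', 'shot']
[[ 0.853  0.221 -0.473  0.056]
 [-0.522  0.336 -0.784 -0.419]
 [-0.014  0.916  0.402  0.466]
 [ 0.     0.     0.     1.   ]]
strain_viewer [0.528 0.047 0.075] 0.84
glass_tile [0.479 0.386 0.035] 0.9
marver [0.485 0.354 0.014] 0.66
marver [0.546 0.509 0.046] 0.38
marver [0.481 0.386 0.034] 0.25
dial_post [0.466 0.113 0.091] 0.8
dial_post [0.48  0.354 0.017] 0.58
[0.16510837 0.57685018 0.24830422] [[-9.61399231e-01  2.75157262e-01  1.29709318e-06]
 [ 2.75157262e-01  9.61399230e-01  4.71692084e-05]
 [ 1.17319258e-05  4.57053453e-05 -9.99999999e-01]] 0.5 0.9994836417591274 [-0.22316389  0.43381155 -0.19077624]
```

View pics/t0.png

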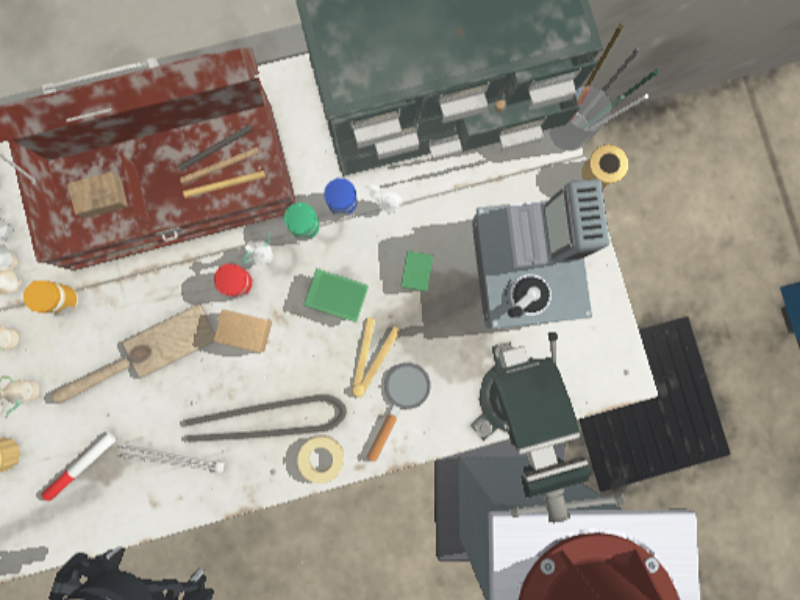

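View pics/s0.png

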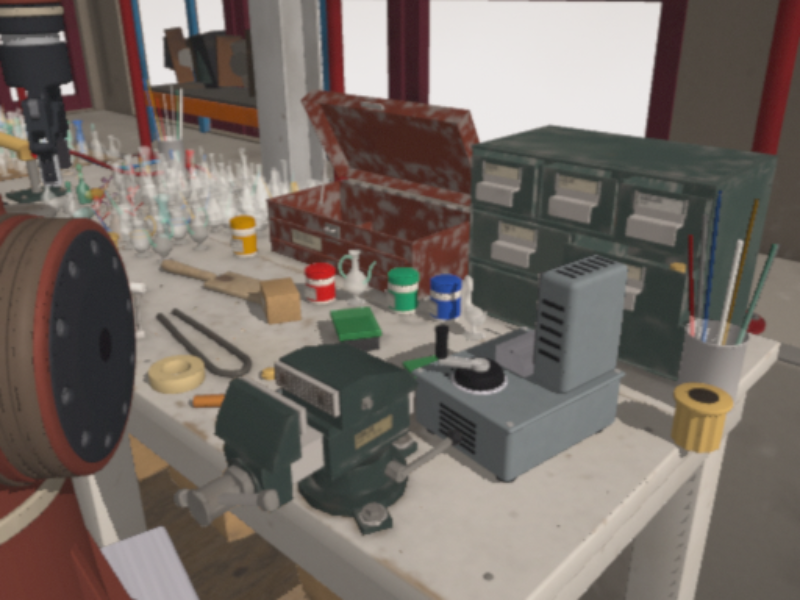

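Top view: the large green tile on black block is at (335,295) and the small look-alike tile lies on the bench at (418,270); the viewer is at (540,260), with its dial post at (515,312). Candidates for the tile are only those two, so I choose (335,295) because it is larger and sits on the block. For the block, the wooden ones at (243,330) and (97,193) are not black. I'll check with a close crop.

```bash
cat > h.py <<'E'
import numpy as np, cv2
def ray(p,uv):
    T=np.array(p["world_from_camera"]); d=np.array([(uv[0]-p["cx"])/p["fx"],-(uv[1]-p["cy"])/p["fy"],-1.])
    return T[:3,3],T[:3,:3]@d
def onz(p,uv,z):
    o,d=ray(p,uv); return o+d*(z-o[2])/d[2]
def proj(p,X):
    T=np.array(p["world_from_camera"]); c=(np.array(X)-T[:3,3])@T[:3,:3]
    return np.stack([p["cx"]-p["fx"]*c[...,0]/c[...,2], p["cy"]+p["fy"]*c[...,1]/c[...,2]],-1)
E
python3 - <<'E'
from plant import env, imaging
from h import *
import pickle
P={n:imaging.grab_frame(n) for n in ["top","side"]}
pickle.dump(P,open("p0.pkl","wb"))
p=P["top"]
hsv=cv2.cvtColor(p["img"],cv2.COLOR_RGB2HSV)
m=((hsv[...,0]>50)&(hsv[...,0]<80)&(hsv[...,1]>110)).astype(np.uint8)
n,l,s,c=cv2.connectedComponentsWithStats(m)
for i in range(1,n):
    if s[i,4]>150:
        v,u=np.where(l==i); w=np.array([onz(p,q,.032)[:2] for q in zip(u,v)])*1000
        print(s[i],np.round(c[i]),cv2.minAreaRect(w.astype(np.float32)))
im=p["img"][:,:,::-1]
a=cv2.resize(im[105:220,295:395],None,fx=5,fy=5,interpolation=cv2.INTER_CUBIC)
b=cv2.resize(im[150:215,185:285],None,fx=3,fy=3,interpolation=cv2.INTER_CUBIC)
out=np.zeros((575,800,3),np.uint8);out[:575,:500]=a;out[:195,500:]=b
s=P["side"]["img"][:,:,::-1]
out[200:575,500:]=cv2.resize(s[160:310,260:380],None,fx=2.5,fy=2.5,interpolation=cv2.INTER_CUBIC)
cv2.imwrite("pics/c1.png",out)
E
```

```text
[182 130  22  22 341] [192. 140.] ((602.7967529296875, 446.5382995605469), (54.71422576904297, 45.64976119995117), 44.74565505981445)
```

View pics/c1.png

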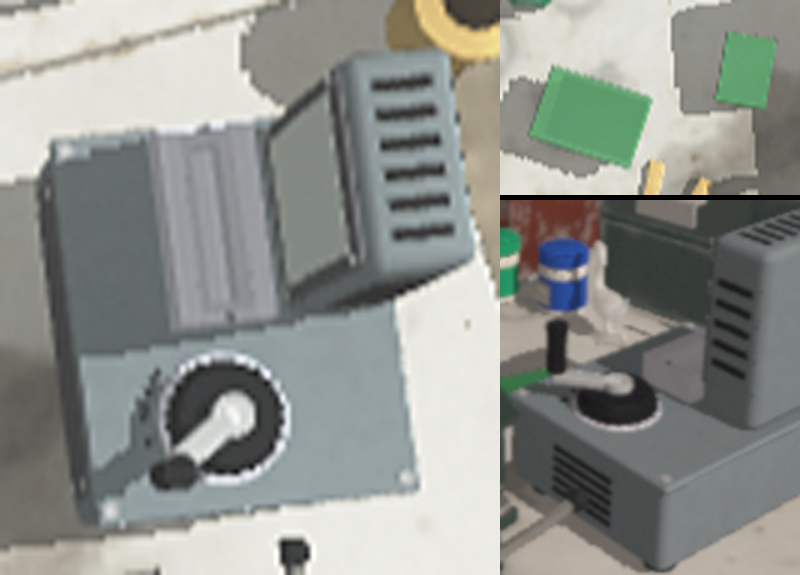

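```bash
python3 - <<'E'
from h import *
import pickle
from scipy.optimize import least_squares
P=pickle.load(open("p0.pkl","rb")); p=P["top"]
I=p["img"].astype(int)
m=((I[...,1]-I[...,0]>40)&(I[...,1]-I[...,2]>25)).astype(np.uint8)
n,l,s,c=cv2.connectedComponentsWithStats(m)
for i in range(1,n):
    if s[i,4]>300:
        v,u=np.where(l==i); w=np.array([onz(p,q,.032)[:2] for q in zip(u,v)])*1000
        print(s[i],np.round(c[i]),cv2.minAreaRect(w.astype(np.float32)),w.mean(0))
pts=[((50,140),(-75,90,75)),((92,525),(-75,-90,75)),((418,490),(75,-90,75)),((228,415),(-12,-47,80)),
((152,132),(-30,85,96)),((262,122),(14,85,96)),((172,330),(-30,-5,96)),((280,318),(14,-5,96)),
((340,58),(22,85,200)),((455,55),(68,85,200)),((375,275),(22,-5,200)),((472,260),(68,-5,200))]
uv=np.array([a for a,_ in pts])/5.+[295-.4,105-.4]; L=np.array([b for _,b in pts])/1000.
def W(q):
    c,s=np.cos(q[2]),np.sin(q[2]); R=np.array([[c,-s,0],[s,c,0],[0,0,1]]); return L@R.T+[q[0],q[1],0]
f=lambda q:(proj(p,W(q))-uv).ravel()
r=least_squares(f,[.54,.1,-1.4],loss="soft_l1");print(r.x);print(np.round(f(r.x).reshape(-1,2),1))
E
```

```text
[182 129  23  23 373] [193. 140.] ((605.1595458984375, 446.9374694824219), (54.53312301635742, 49.187015533447266), 75.71734619140625) [604.28339806 447.80297519]
[257 161  20  25 383] [267. 173.] ((524.98681640625, 271.8311462402344), (39.34202575683594, 55.87699508666992), 79.68358612060547) [524.59785771 271.98132024]
[195 173  41  33 855] [215. 189.] ((487.6886901855469, 395.1017150878906), (82.489013671875, 57.696632385253906), 71.55431365966797) [487.61948963 395.02357625]
[ 0.53086116  0.10358744 -1.47330572]
[[-0.3 -0.3]
 [ 0.3  0.8]
 [ 0.5  1. ]
 [-1.1  0.9]
 [ 0.8 -0.6]
 [-1.8 -0.5]
 [ 1.6 -0.6]
 [-0.5 -0.2]
 [ 0.1 -0.7]
 [-0.1 -2.2]
 [-1.2  0.7]
 [ 2.4  1.4]]
```

```bash
cat > goal.py <<'E'
from plant import env, imaging
from h import *
from scipy.spatial.transform import Rotation as Ro
up=np.array([0,0,1.]); ty=-1.893; vy_=-1.473; A=np.radians(30)
u=np.array([np.cos(ty),np.sin(ty),0]); vx=np.array([np.cos(vy_),np.sin(vy_),0]); vy=np.cross(up,vx); V0=np.array([.5309,.1036,0])
def fr(z,x):
    y=np.cross(z,x); y/=np.linalg.norm(y); return np.stack([np.cross(y,z),y,z],1)
RG=fr(-np.cos(A)*up-np.sin(A)*u, u)
RP=fr(np.cos(A)*vx-np.sin(A)*up, up)
def V(x,y,z): return V0+np.array(x)*vx+y*vy+np.array([0,0,z])
def delta(pos,R,cur=None):
    o=env.get_obs(); p,Q=(o["tool_pos"],np.array(o["orientation"])) if cur is None else cur
    print("t",np.round(Q.T@(np.array(pos)-p)/.03,3),"w",np.round(Ro.from_matrix(Q.T@R).as_rotvec(degrees=True)/6,3))
def st():
    o=env.get_obs(); print(round(o["time"],2),np.round(o["tool_pos"],4),"j",np.round(o["joints"],2),"F",np.round(o["ft_force"],1),"op",round(o["opening"]*85.4,1))
E
python3 - <<'E'
from goal import *
delta([.488,.395,.16],RG)
E
```

```text
t [-12.016  -2.866   2.944] w [ -3.81   -3.98  -14.223]
```

```bash
R='{"translation": [[-12,-2.9,0],[-12,-2.9,0],[-12,-2.9,0],[-12,-2.9,0],[-12,-2.9,2.9],[-12,-2.9,2.9],[-12,-2.9,2.9],[-12,-2.9,2.9]]}' ; python3 -m jog '{"translation": [[-12,-2.9,0],[-12,-2.9,0],[-12,-2.9,0],[-12,-2.9,0],[-12,-2.9,0],[-12,-2.9,0],[-12,-2.9,0],[-12,-2.9,0]],"angular": [[-3.81,-3.98,-14.22],[-3.81,-3.98,-14.22],[-3.81,-3.98,-14.22],[-3.81,-3.98,-14.22],[-3.81,-3.98,-14.22],[-3.81,-3.98,-14.22],[-3.81,-3.98,-14.22],[-3.81,-3.98,-14.22]]}' 85 60; python3 -c "
from goal import *
st();delta([.488,.395,.16],RG)"
```

```text
time: 1.4
tool_pos: [0.4888, 0.3929, 0.2489]
orientation: [[-0.654, -0.729, 0.199], [-0.656, 0.679, 0.329], [-0.375, 0.085, -0.923]]
ft_force: [0.3, 0.6, -0.2]
opening: 0.995
1.4 [0.4888 0.3929 0.2489] j [ 0.36 -0.26 -0.3   1.21  0.24 -0.41] F [ 0.3  0.6 -0.2] op 85.0
t [ 1.084 -0.186  2.753] w [-1.076 -1.117 -4.016]
```

```bash
python3 -m jog '{"translation": [[1.08,-0.19,2.75],[1.08,-0.19,2.75],[1.08,-0.19,2.75],[1.08,-0.19,2.75],[1.08,-0.19,2.75],[1.08,-0.19,2.75]],"angular": [[-1.08,-1.12,-4.02],[-1.08,-1.12,-4.02],[-1.08,-1.12,-4.02],[-1.08,-1.12,-4.02],[-1.08,-1.12,-4.02],[-1.08,-1.12,-4.02]]}'; python3 -c "
from goal import *
st();delta([.488,.395,.09],RG);delta(np.array([.488,.395,.027])+.004*RG[:,2],RG)
import pickle
p=imaging.grab_frame('side');cv2.imwrite('pics/s2.png',cv2.resize(p['img'][130:260,120:300,::-1],None,fx=4,fy=4,interpolation=cv2.INTER_CUBIC))
for q in ([.488,.395,.032],[.488,.395,.022]): print((proj(p,q)-[120,130])*4)
c=[np.array([.488,.395,.032])+a*.042*u+b*.03*np.cross(up,u) for a in(1,-1) for b in(1,-1)]
print((proj(p,c)-[120,130])*4)
"
```

```text
time: 2.0
tool_pos: [0.487, 0.3967, 0.1614]
orientation: [[-0.281, -0.946, 0.159], [-0.82, 0.323, 0.473], [-0.499, 0.002, -0.867]]
ft_force: [0.1, -0.1, -0.0]
opening: 0.991
2.0 [0.487  0.3967 0.1614] j [ 0.28 -0.28 -0.51  1.03  0.42 -0.89] F [ 0.1 -0.1 -0. ] op 84.6
t [ 1.226 -0.057  2.042] w [-0.015 -0.013 -0.07 ]
t [ 2.273 -0.062  3.996] w [-0.015 -0.013 -0.07 ]
[430.96345429 295.34949108]
[431.58166342 311.80155104]
[[500.92031689 321.98043638]
 [389.09197605 334.74470121]
 [469.39763986 259.18829304]
 [365.20849869 270.31811373]]
```

View pics/s2.png

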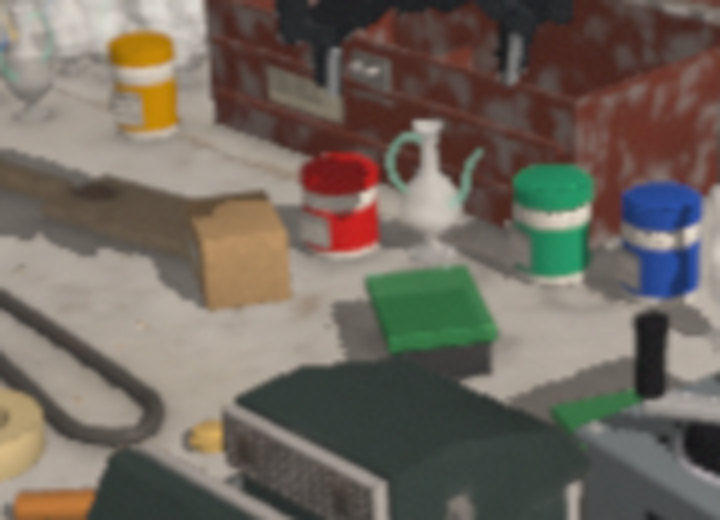

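The tile and block sit as predicted to within about 2 px: tile top corners in this crop are (368,280), (462,268), (497,330), (390,345). The choice is confirmed, since the small tile lies flat on the bench at (595,410). I'm going down now.

```bash
python3 -m jog '{"translation": [[1.2,-0.06,2],[1.5,-0.06,2.5],[1.8,-0.06,3.1],[2.1,-0.06,3.6],[2.3,-0.06,4],[2.3,-0.06,4],[2.3,-0.06,4]],"angular": [[0,0,-0.07],[0,0,-0.07],[0,0,-0.07],[0,0,-0.07],[0,0,-0.07],[0,0,-0.07],[0,0,-0.07]]}'; python3 -c "
from goal import *
st()"; python3 -m jog '{"translation": [[0,0,0],[0,0,0],[0,0,0],[0,0,0],[0,0,0],[0,0,0],[0,0,0],[0,0,0]],"angular": [[0,0,0],[0,0,0],[0,0,0],[0,0,0],[0,0,0],[0,0,0],[0,0,0],[0,0,0]]}' 45 60; python3 -c "
from goal import *
st()"
```

```text
time: 2.75
tool_pos: [0.4878, 0.3962, 0.022]
orientation: [[-0.273, -0.949, 0.158], [-0.823, 0.315, 0.473], [-0.499, -0.001, -0.867]]
ft_force: [-0.4, -0.9, 0.2]
opening: 0.997
2.75 [0.4878 0.3962 0.022 ] j [ 0.28 -0.15 -0.65  0.75  0.42 -0.91] F [-0.4 -0.9  0.2] op 85.1
time: 3.55
tool_pos: [0.4886, 0.3961, 0.0229]
orientation: [[-0.272, -0.949, 0.159], [-0.822, 0.315, 0.474], [-0.5, -0.002, -0.866]]
ft_force: [-2.4, -2.8, 6.8]
opening: 0.69
3.55 [0.4886 0.3961 0.0229] j [ 0.28 -0.15 -0.65  0.75  0.43 -0.91] F [-2.4 -2.8  6.8] op 58.9
```

```bash
python3 -m jog '{"translation": [[-0.2,0,-0.35],[-0.5,0,-0.87],[-1,0,-1.73],[-1.75,0,-3],[-2.5,0,-4.33],[-2.8,0,-4.85],[-2.8,0,-4.85],[-2.8,0,-4.85]],"angular": [[0,0,0],[0,0,0],[0,0,0],[0,0,0],[0,0,0],[0,0,0],[0,0,0],[0,0,0]]}' 45 60; python3 -c "
from goal import *
st()
p=imaging.grab_frame('side');cv2.imwrite('pics/s3.png',cv2.resize(p['img'][60:260,100:320,::-1],None,fx=3,fy=3,interpolation=cv2.INTER_CUBIC))
delta(V(-.10,.04,.20),RP)
"
```

```text
time: 4.35
tool_pos: [0.4871, 0.3959, 0.1887]
orientation: [[-0.273, -0.949, 0.157], [-0.823, 0.315, 0.472], [-0.498, 0.0, -0.867]]
ft_force: [0.5, -0.5, -2.1]
opening: 0.69
4.35 [0.4871 0.3959 0.1887] j [ 0.28 -0.29 -0.46  1.08  0.42 -0.91] F [ 0.5 -0.5 -2.1] op 58.9
t [ 4.292 -4.331 -2.949] w [ 1.17  14.73  -4.269]
```

View pics/s3.png

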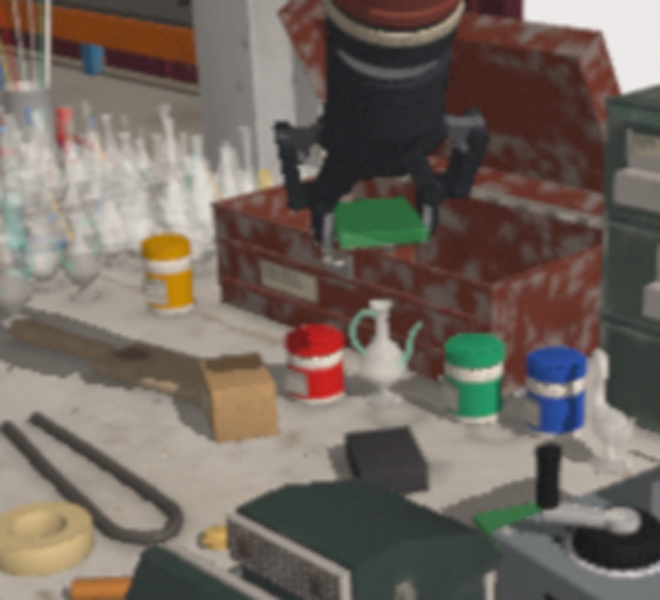

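The tile (380,222) is held level between the fingers, and the block stayed put at (387,458). Next I turn it upright in front of the slot.

```bash
python3 -m jog '{"translation": [[0,-0.5,-1],[1,-1.5,-2],[2,-2.5,-2.9],[4.3,-4.33,-2.95],[4.3,-4.33,-2.95],[4.3,-4.33,-2.95],[4.3,-4.33,-2.95],[4.3,-4.33,-2.95]],"angular": [[0.1,1.4,-0.4],[0.2,2.8,-0.8],[0.3,4.2,-1.2],[1.17,14.73,-4.27],[1.17,14.73,-4.27],[1.17,14.73,-4.27],[1.17,14.73,-4.27],[1.17,14.73,-4.27]]}'; python3 -c "
from goal import *
st();delta(V(-.10,.04,.20),RP)"
```

```text
time: 5.2
tool_pos: [0.5615, 0.2069, 0.2002]
orientation: [[-0.038, -0.998, 0.051], [-0.793, -0.001, -0.609], [0.608, -0.064, -0.791]]
ft_force: [-0.1, -0.3, -2.1]
opening: 0.69
5.2 [0.5615 0.2069 0.2002] j [ 0.41  0.42  0.26  1.66 -0.62 -1.06] F [-0.1 -0.3 -2.1] op 59.0
t [-0.008  0.019  0.003] w [ 0.298  3.707 -1.076]
```

```bash
python3 -m jog '{"translation": [[0,0,0],[0,0,0],[0,0,0],[0,0,0],[0,0,0]],"angular": [[0.3,3.7,-1.08],[0.3,3.7,-1.08],[0.3,3.7,-1.08],[0.3,3.7,-1.08],[0.3,3.7,-1.08]]}'; python3 -c "
from goal import *
st();delta(V(-.008,.04,.19)+.0048*RP[:,2],RP);delta(V(-.06,.04,.19)+.0048*RP[:,2],RP)"
```

```text
time: 5.7
tool_pos: [0.5612, 0.2071, 0.1994]
orientation: [[0.049, -0.995, 0.083], [-0.505, -0.096, -0.858], [0.862, 0.001, -0.507]]
ft_force: [-0.8, 0.1, -0.2]
opening: 0.69
5.7 [0.5612 0.2071 0.1994] j [ 0.51  0.73  0.48  1.93 -0.91 -0.85] F [-0.8  0.1 -0.2] op 58.9
t [1.287 0.003 2.965] w [ 0.014  0.08  -0.002]
t [0.408 0.006 1.471] w [ 0.014  0.08  -0.002]
```

```bash
python3 -m jog '{"translation": [[0.4,0,1.47],[0.8,0,2],[1.29,0,2.96],[1.29,0,2.96],[1.29,0,2.96],[1.29,0,2.96]],"angular": [[0,0.08,0],[0,0.08,0],[0,0.08,0],[0,0.08,0],[0,0.08,0],[0,0.08,0]]}'; cat > chk.py <<'E'
from goal import *
import sys
st(); tag=sys.argv[1]
o=env.get_obs(); C=o["tool_pos"]-.0048*np.array(o["orientation"])[:,2]; Q=np.array(o["orientation"])
# tile axes in tool frame: length=cosA x - sinA z ; width=y ; thick
L=np.cos(A)*Q[:,0]-np.sin(A)*Q[:,2]; W=Q[:,1]; N=np.cross(L,W)
print("tile c in viewer",np.round([(C-V0)@vx*1e3,(C-V0)@vy*1e3,C[2]*1e3],1),"L",np.round(L,3))
box=[C+a*.042*L+b*.03*W+c*.005*N for a in(1,-1) for b in(1,-1) for c in(1,-1)]
sl=[V(x,y,.096) for x in(-.0142,-.0018) for y in (.004,.076)]+[V(x,y,.096) for x in(-.03,.014) for y in (-.005,.085)]
E_=[(0,1),(0,2),(0,4),(1,3),(1,5),(2,3),(2,6),(3,7),(4,5),(4,6),(5,7),(6,7)]
out=[]
for n,(r0,c0) in {"top":(105,295),"side":(130,270)}.items():
    p=imaging.grab_frame(n); k=4
    f=lambda X:((proj(p,X)-[c0,r0]+.5)*k).astype(int)
    raw=cv2.resize(p["img"][r0:r0+100,c0:c0+100,::-1],None,fx=k,fy=k,interpolation=cv2.INTER_CUBIC); im=raw.copy()
    b=f(box); s=f(sl)
    for i,j in E_: cv2.line(im,tuple(map(int,b[i])),tuple(map(int,b[j])),(0,0,255),1)
    for i,j in ((0,1),(2,3),(0,2),(1,3),(4,5),(6,7),(4,6),(5,7)): cv2.line(im,tuple(map(int,s[i])),tuple(map(int,s[j])),(255,0,0),1)
    out.append(np.vstack([raw[:300],im[:300]]) )
cv2.imwrite(f"pics/{tag}.png",np.hstack(out))
E
python3 chk.py k1
```

```text
time: 6.3
tool_pos: [0.5714, 0.1117, 0.1914]
orientation: [[0.044, -0.995, 0.086], [-0.498, -0.096, -0.862], [0.866, -0.005, -0.5]]
ft_force: [-0.3, 0.2, -1.4]
opening: 0.691
6.3 [0.5714 0.1117 0.1914] j [ 0.38  0.51  0.19  1.7  -0.98 -1.04] F [-0.3  0.2 -1.4] op 59.0
tile c in viewer [ -8.3  41.1 193.9] L [-0.005 -0.001  1.   ]
```

View pics/k1.png

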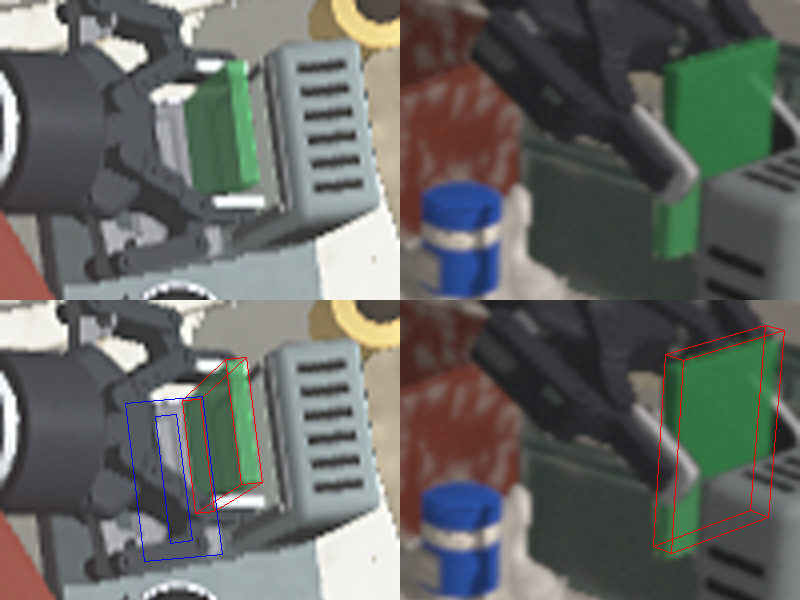

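The overlay agrees within about 1 px from the top, where the tile is at (222,130). The side view has a steady 2 px bias. I lower it to just above the mouth, then go slowly while watching the force.

```bash
python3 -m jog '{"translation": [[-0.45,0.02,0.26],[-0.9,0.03,0.52],[-1.36,0.03,0.78],[-1.36,0.03,0.78]],"angular": [[0,0,0],[0,0,0],[0,0,0],[0,0,0]]}'|grep -E "pos|force";  python3 chk.py k2
```

```text
tool_pos: [0.5687, 0.1111, 0.139]
ft_force: [-0.1, -0.3, -1.6]
6.8 [0.5687 0.1111 0.139 ] j [ 0.38  0.55  0.14  1.62 -0.98 -1.04] F [-0.1 -0.3 -1.6] op 59.0
tile c in viewer [ -7.9  38.3 141.4] L [0.003 0.003 1.   ]
```

View pics/k2.png

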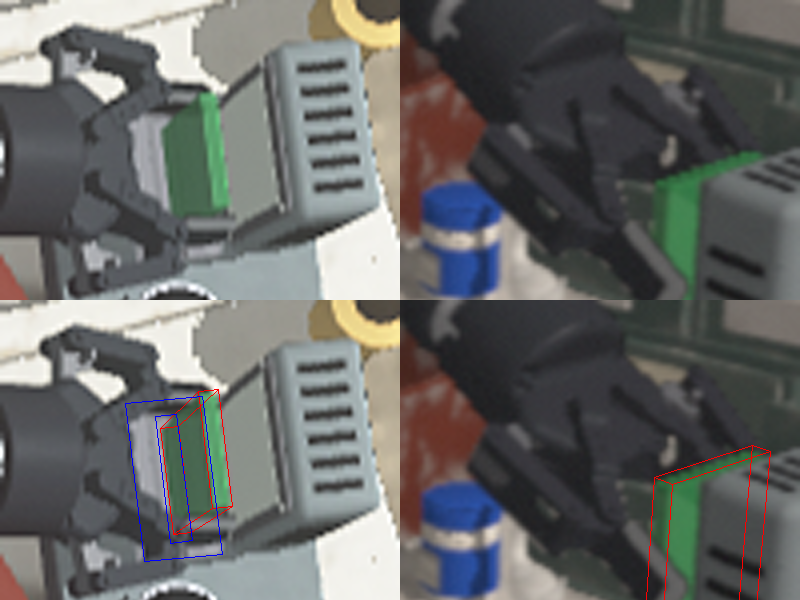

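```bash
python3 -m jog '{"translation": [[-0.06,0,0.033],[-0.12,0,0.067],[-0.17,0,0.1],[-0.23,0,0.133],[-0.23,0,0.133]],"angular": [[0,0,0],[0,0,0],[0,0,0],[0,0,0],[0,0,0]]}'|grep -E "pos|force"; python3 -m jog '{"translation": [[-0.06,0,0.033],[-0.12,0,0.067],[-0.12,0,0.067]],"angular": [[0,0,0],[0,0,0],[0,0,0]]}'|grep -E "pos|force"
```

```text
tool_pos: [0.5702, 0.1114, 0.1348]
ft_force: [-0.1, 0.7, -1.0]
tool_pos: [0.5701, 0.1114, 0.1305]
ft_force: [-0.1, -0.4, -1.1]
```

```bash
python3 -m jog '{"translation": [[-0.06,0,0.033],[-0.12,0,0.067],[-0.17,0,0.1],[-0.17,0,0.1]],"angular": [[0,0,0],[0,0,0],[0,0,0],[0,0,0]]}'|grep -E "pos|force"; python3 -m jog '{"translation": [[-0.06,0,0.033],[-0.12,0,0.067],[-0.12,0,0.067]],"angular": [[0,0,0],[0,0,0],[0,0,0]]}'|grep -E "pos|force"
```

```text
tool_pos: [0.5701, 0.1113, 0.1246]
ft_force: [0.1, -0.5, -1.0]
tool_pos: [0.5701, 0.1114, 0.1205]
ft_force: [-0.1, -1.7, -2.2]
```

```bash
for i in 1; do python3 -m jog '{"translation": [[-0.03,0,0.017],[-0.06,0,0.033],[-0.06,0,0.033]],"angular": [[0,0,0],[0,0,0],[0,0,0]]}'|grep -E "pos|force"; done; python3 -m jog '{"translation": [[-0.03,0,0.017],[-0.03,0,0.017]],"angular": [[0,0,0],[0,0,0]]}'|grep -E "pos|force"
```

```text
tool_pos: [0.5704, 0.1115, 0.12]
ft_force: [-2.9, 0.1, 6.4]
tool_pos: [0.5705, 0.1115, 0.1199]
ft_force: [-8.3, 0.4, 12.6]
```

```bash
python3 -m jog '{"translation": [[0.03,0,-0.017],[0.03,0,-0.017],[0.03,0,-0.017]],"angular": [[0,0,0],[0,0,0],[0,0,0]]}'|grep -E "pos|force"; python3 -m jog '{"translation": [[0,0,0],[0,0,0],[0,0,0],[0,0,0],[0,0,0]],"angular": [[0,0,0],[0,0,0],[0,0,0],[0,0,0],[0,0,0]]}' 78;  python3 chk.py k3
```

```text
tool_pos: [0.5704, 0.1114, 0.12]
ft_force: [-3.6, 0.2, 7.7]
time: 9.7
tool_pos: [0.5703, 0.1115, 0.1187]
orientation: [[0.046, -0.995, 0.085], [-0.496, -0.097, -0.863], [0.867, -0.002, -0.499]]
ft_force: [-0.1, -0.6, 0.7]
opening: 0.915
9.7 [0.5703 0.1115 0.1187] j [ 0.38  0.57  0.13  1.58 -0.98 -1.04] F [-0.1 -0.6  0.7] op 78.1
tile c in viewer [ -8.2  39.9 121.1] L [-0.002  0.001  1.   ]
```

View pics/k3.png

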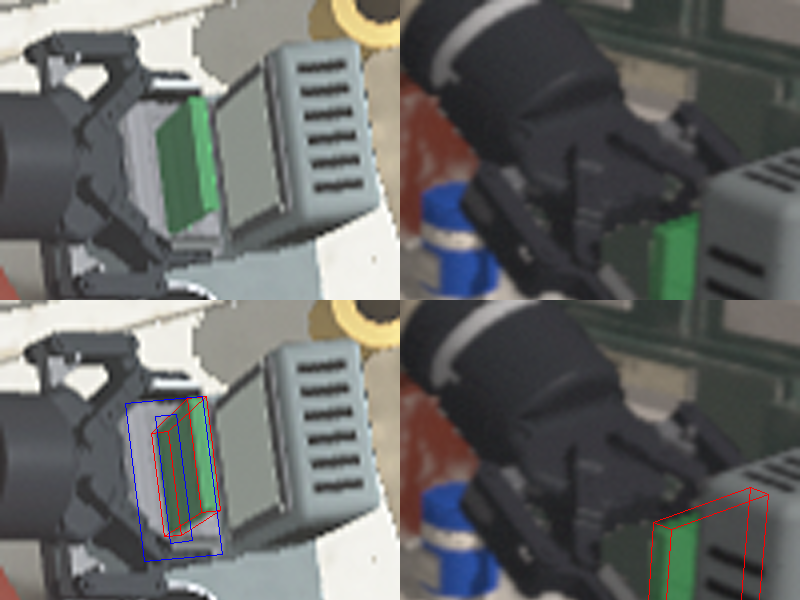

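The tile (190,165) stands in the slot, freed, and matches the predicted box. I back off along the tool axis.

```bash
python3 -m jog '{"translation": [[0,0,-0.3],[0,0,-0.9],[0,0,-1.8],[0,0,-3],[0,0,-4],[0,0,-5],[0,0,-5],[0,0,-5]],"angular": [[0,0,0],[0,0,0],[0,0,0],[0,0,0],[0,0,0],[0,0,0],[0,0,0],[0,0,0]]}' 85; cat >dial.py <<'E'
from goal import *
def post(th,z): # th = dial angle
    a=.6-th  # ccw from -x
    d=-vx*np.cos(a)-vy*np.sin(a)   # ccw of -vx is -vy side
    return V(-.012,-.047,z)+.042*d
def RD(th,s=1):
    a=.6-th; t=vx*0+ (-vx*-np.sin(a)*-1 + vy*np.cos(a))  # tangent, d(post)/dth
    t=(post(th+1e-4,0)-post(th-1e-4,0)); t/=np.linalg.norm(t)
    y=s*t; return np.stack([np.cross(y,-up),y,-up],1)
E
python3 - <<'E'
from dial import *
st()
p=imaging.grab_frame("top"); pickle=__import__("pickle"); q=imaging.grab_frame("side")
for P in (p,q):
    print([ (np.round(d["xyz"],4),round(d["score"],2)) for d in imaging.look_for(P,"dial_post")[:2]])
print(post(0,.115),post(1.2,.115))
for th in (.8,):
  for s in (1,-1): delta(post(0,.21),RD(th,s))
out=[]
for n,P,r0,c0 in(("t",p,105,295),("s",q,140,270)):
    k=4;im=cv2.resize(P["img"][r0:r0+150,c0:c0+100,::-1],None,fx=k,fy=k,interpolation=cv2.INTER_CUBIC)
    for X in (post(0,.133),post(0,.097),V(-.012,-.047,.097)):
        a=(proj(P,X)-[c0,r0]+.5)*k; cv2.drawMarker(im,tuple(map(int,a)),(0,0,255),0,14,1)
    out.append(im)
cv2.imwrite("pics/d1.png",np.hstack(out))
E
```

```text
time: 10.6
tool_pos: [0.5576, 0.2418, 0.1935]
orientation: [[0.047, -0.995, 0.086], [-0.497, -0.098, -0.862], [0.867, -0.003, -0.499]]
ft_force: [-0.0, -0.1, -0.1]
opening: 0.996
10.6 [0.5576 0.2418 0.1935] j [ 0.56  0.83  0.61  2.01 -0.89 -0.78] F [-0.  -0.1 -0.1] op 85.1
[(array([0.479 , 0.1149, 0.0959]), 0.89)]
[(array([0.4663, 0.1091, 0.0932]), 0.63)]
[0.4559666  0.14313648 0.115     ] [0.50316994 0.14776756 0.115     ]
t [1.928 3.674 2.225] w [ 14.19   -1.427 -24.523]
t [1.928 3.674 2.225] w [-1.004 -9.985  1.709]
```

View pics/d1.png

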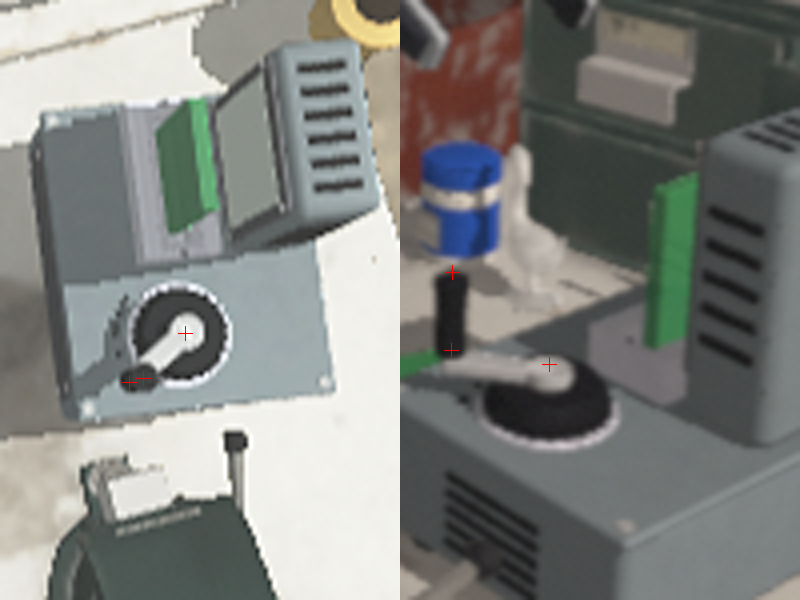

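The tile stands alone in the slot (190,165 top; 672,270 side), and the predicted post and axis marks fit. Now the dial: I go above the post, tool down, jaws along the tangent.

```bash
python3 - <<'E'
from dial import *
delta(post(0,.23),RD(.8,-1))
E
python3 -m jog '{"translation": [[0.9,0,-0.5],[1.8,0,-1],[2.5,3.67,1.9],[2.5,3.67,1.9],[2.5,3.67,1.9],[2.5,3.67,1.9],[2.5,3.67,1.9],[2.5,3.67,1.9]],"angular": [[0,0,0],[0,0,0],[-1,-10,1.7],[-1,-10,1.7],[-1,-10,1.7],[-1,-10,1.7],[-1,-10,1.7],[-1,-10,1.7]]}' 40 40
python3 - <<'E'
from dial import *
st();delta(post(0,.23),RD(.8,-1))
E
```

```text
t [2.506 3.674 1.893] w [-1.004 -9.985  1.709]
time: 11.6
tool_pos: [0.4541, 0.1429, 0.2287]
orientation: [[-0.031, -1.0, 0.006], [-0.905, 0.025, -0.424], [0.423, -0.018, -0.906]]
ft_force: [0.2, -0.2, 0.2]
opening: 0.469
11.6 [0.4541 0.1429 0.2287] j [ 0.28 -0.08 -0.18  1.6  -0.42 -1.24] F [ 0.2 -0.2  0.2] op 40.0
t [ 0.009 -0.064 -0.041] w [-0.333 -4.166  0.683]
```

```bash
python3 -m jog '{"translation": [[0,-0.06,-0.04],[0,-0.06,-0.04],[0,-0.06,-0.04],[0,-0.06,-0.04],[0,-0.06,-0.04]],"angular": [[-0.33,-4.17,0.68],[-0.33,-4.17,0.68],[-0.33,-4.17,0.68],[-0.33,-4.17,0.68],[-0.33,-4.17,0.68]]}' >/dev/null
python3 - <<'E'
from dial import *
st();delta(post(0,.122),RD(.8,-1))
E
```

```text
12.1 [0.4578 0.143  0.2309] j [ 0.03 -0.27 -0.29  1.55 -0.01 -1.43] F [-0.1 -0.6 -0.3] op 40.0
t [-0.025  0.068  3.63 ] w [-0.016 -0.067 -0.018]
```

```bash
python3 -m jog '{"translation": [[0,0.06,1],[0,0.06,2],[0,0.06,2.6],[0,0.06,3],[0,0.06,3.4],[0,0.06,3.63],[0,0.06,3.63]],"angular": [[0,0,0],[0,0,0],[0,0,0],[0,0,0],[0,0,0],[0,0,0],[0,0,0]]}'|grep -E "pos|force"; python3 -m jog '{"translation": [[0,0,0],[0,0,0],[0,0,0],[0,0,0],[0,0,0]],"angular": [[0,0,0],[0,0,0],[0,0,0],[0,0,0],[0,0,0]]}' 5 40
python3 - <<'E'
from dial import *
st()
o=env.get_obs(); cur=(o["tool_pos"],np.array(o["orientation"])); off=o["tool_pos"]-post(0,.122); print("off mm",off*1e3)
for th in (.2,.4,.6,.8,1.,1.2,1.23):
    print(th,end=" "); delta(o["tool_pos"]+post(th,0)-post(0,0),cur[1],cur)
E
```

```text
tool_pos: [0.456, 0.1442, 0.1215]
ft_force: [0.3, 0.4, 0.3]
time: 13.3
tool_pos: [0.4564, 0.1442, 0.123]
orientation: [[-0.101, -0.995, 0.001], [-0.995, 0.101, -0.004], [0.004, -0.002, -1.0]]
ft_force: [-5.5, 1.3, 6.2]
opening: 0.158
13.3 [0.4564 0.1442 0.123 ] j [ 0.03 -0.26 -0.48  1.35 -0.   -1.44] F [-5.5  1.3  6.2] op 13.5
off mm [0.41216541 1.03615886 0.96999077]
0.2 t [-0.18  -0.214 -0.   ] w [0. 0. 0.]
0.4 t [-0.314 -0.459 -0.   ] w [0. 0. 0.]
0.6 t [-0.396 -0.726 -0.   ] w [0. 0. 0.]
0.8 t [-0.424 -1.005  0.   ] w [0. 0. 0.]
1.0 t [-3.960e-01 -1.283e+00  1.000e-03] w [0. 0. 0.]
1.2 t [-0.313 -1.55   0.002] w [0. 0. 0.]
1.23 t [-0.296 -1.588  0.002] w [0. 0. 0.]
```

```bash
python3 -m jog '{"translation": [[-0.09,-0.1,-0.02],[-0.18,-0.21,-0.02],[-0.25,-0.33,-0.02],[-0.31,-0.46,-0.02],[-0.36,-0.59,-0.02],[-0.4,-0.73,-0.02],[-0.42,-0.86,-0.02],[-0.42,-1,-0.02]],"angular": [[0,0,0],[0,0,0],[0,0,0],[0,0,0],[0,0,0],[0,0,0],[0,0,0],[0,0,0]]}'
python3 - <<'E'
from dial import *
st()
o=env.get_obs(); d=o["tool_pos"]-V(-.012,-.047,0); d[2]=0
print("r",np.linalg.norm(d)*1e3,"th",.6-np.arctan2(-d@vy,-d@vx))
E
```

```text
time: 14.1
tool_pos: [0.4855, 0.1552, 0.1227]
orientation: [[-0.1, -0.995, -0.003], [-0.995, 0.1, -0.001], [0.001, 0.003, -1.0]]
ft_force: [-10.3, 6.6, 5.4]
opening: 0.156
14.1 [0.4855 0.1552 0.1227] j [ 0.05 -0.15 -0.39  1.34 -0.   -1.42] F [-10.3   6.6   5.4] op 13.3
r 44.34250596874721 th 0.7556758251085509
```

```bash
python3 -m jog '{"translation": [[0.01,-0.14,0],[0.03,-0.28,0],[0.06,-0.41,0],[0.11,-0.54,0],[0.13,-0.58,0],[0.14,-0.61,0],[0.14,-0.61,0],[0.14,-0.61,0]],"angular": [[0,0,0],[0,0,0],[0,0,0],[0,0,0],[0,0,0],[0,0,0],[0,0,0],[0,0,0]]}'
python3 - <<'E'
from dial import *
st()
o=env.get_obs(); d=o["tool_pos"]-V(-.012,-.047,0); d[2]=0
print("r",np.linalg.norm(d)*1e3,"th",.6-np.arctan2(-d@vy,-d@vx))
out=[]
for n,r0,c0 in(("top",105,295),("side",110,270)):
    P=imaging.grab_frame(n); k=4;im=cv2.resize(P["img"][r0:r0+150,c0:c0+100,::-1],None,fx=k,fy=k,interpolation=cv2.INTER_CUBIC)
    for X in (post(1.2,.133),post(1.2,.097),V(-.012,-.047,.097)):
        a=(proj(P,X)-[c0,r0]+.5)*k; cv2.drawMarker(im,tuple(map(int,a)),(0,0,255),0,14,1)
    out.append(im)
cv2.imwrite("pics/d2.png",np.hstack(out))
E
```

```text
time: 14.9
tool_pos: [0.5032, 0.1489, 0.1225]
orientation: [[-0.101, -0.995, -0.003], [-0.995, 0.101, -0.001], [0.001, 0.003, -1.0]]
ft_force: [-10.8, 8.1, 5.1]
opening: 0.155
14.9 [0.5032 0.1489 0.1225] j [ 0.04 -0.11 -0.34  1.34 -0.   -1.43] F [-10.8   8.1   5.1] op 13.3
r 43.038144672163035 th 1.1875026483361828
```

View pics/d2.png

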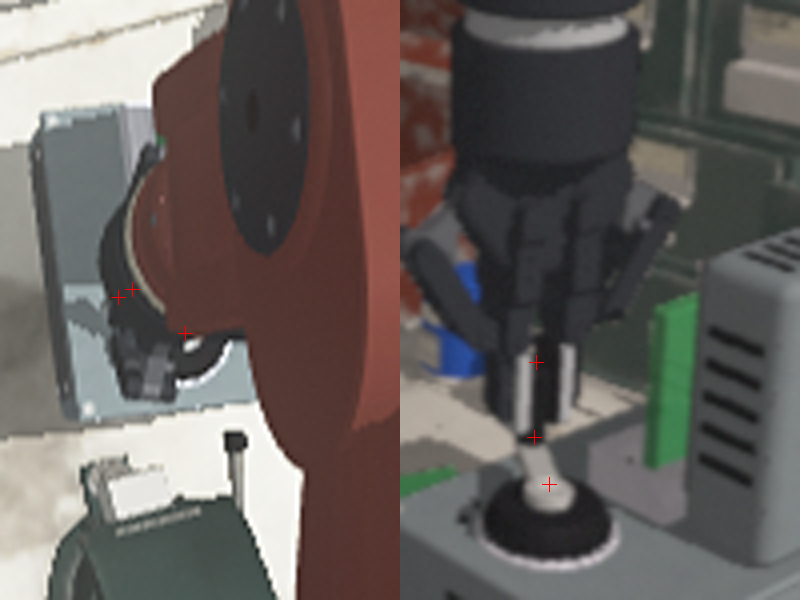

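The post is in the jaws at (535,385) in the side view, the lever points to the third-click mark, and the tile still stands at (672,385). The chord from the rest position also gives 1.19 rad. I hold briefly, recheck, and hand in.

```bash
python3 -m jog '{"translation": [[0.01,-0.01,0],[0.01,-0.01,0],[0.01,-0.01,0],[0.01,-0.01,0],[0.01,-0.01,0]],"angular": [[0,0,0],[0,0,0],[0,0,0],[0,0,0],[0,0,0]]}' | grep -E "pos|force|open"
python3 - <<'E'
from dial import *
o=env.get_obs(); d=o["tool_pos"]-np.array([.4564,.1442,0]); print("th",2*np.arcsin(np.linalg.norm(d[:2])/.084))
print(env.close_job())
E
```

```text
tool_pos: [0.5034, 0.1488, 0.1225]
ft_force: [-12.1, 10.5, 6.2]
opening: 0.153
th 1.1932941516734221
the job is handed in; nothing more can be done
None
```

The job is done and handed in at about 15.5 s of robot time: the large glass tile stands in the viewer's slot, and the arm is holding the lamp dial at the third click.

- **Tile:** I lifted it off the graphite block by its long sides, turned it upright and lowered it until I felt the slot's floor. I then let go. The last side picture shows it standing alone in front of the window. In the last top picture the arm hides it, so only the side view confirms it at the end.
- **Dial:** I gripped the post and turned it along its arc. The last reading, from how far the post moved since rest, was 1.19 rad, and the earlier estimate from the dial's axis agreed (target 1.2, end stop 1.5). The jaws still hold it, and the force on the wrist is about 17 N.
- **Other things:** The graphite block stayed put when the tile was lifted. I saw no bystander move, though I made no full check of them at the end.
- **Disagreements:** The side camera showed things about 2 pixels lower than the top-camera fit predicted. The tile also met the floor about 2 mm higher than calculated. Both are close to the calibration error, and I treated them as such. When it touched the floor there was a sideways force of about 8 N, which went away on release.

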